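Nest the dosing pans with their handles fanned

ROBOT

A 7-joint arm with a two-finger parallel gripper is mounted at the origin on the work surface. World frame = base frame: x ahead of the robot, y to its left, z up, the work surface at z = 0. Lengths are in m, angles in rad, forces in N, time in s.
With the tool pointing down it reaches from about 0.4 to 0.85 m from the base axis. Payload 6.9 kg.
Tool frame: the origin (TCP) lies on the centre line of the jaws, within the pads' length; the fingertips stand 17 mm ahead of it and the grasp point (between the pads) lies 2 mm behind it; z points along the fingers, y is the direction in which the jaws open and shut (so a half turn about z gives the same grasp; the last joint's range is limited). The gripper opens to 85 mm and grips with 20 to 120 N. Pads are 22 mm wide; open, the fingers measure 114 mm over their backs; the gripper's body (76 mm by 85 mm) begins 54 mm behind the grasp point. The pads swing forward as they close: fully open they stand 13 mm farther back than shut.
Start: joints at [1.429, 0.507, -0.238, 1.5, 0.126, 1.149, -0.155], TCP at [0.153, -0.606, 0.248] pointing down, gripper open.
Joint ranges: [-3.08, 3.08], [-0.24, 2.05], [-1.43, 1.35], [0, 2.5], [-1.52, 4.66], [0.17, 1.96], [-2.89, 2.89]. Speed limits (rad/s): [2.39, 2.39, 3.14, 3.14, 3.14, 3.14, 3.14].

INTERFACE

Orientations are given as a unit quaternion [x, y, z, w].
In Python, from station import arm gives the robot as it stands.
- The arm moves only by the shell command python3 -m pendant 'ROWS' [FORCE]. ROWS is JSON, one flat list of numbers, 5 for each row, row after row: the finger opening in m, from 0 to 0.0854, then the shift along the tool's x, y, z in m, then the turn about the tool's z in rad. In form: [gripper, dx, dy, dz, spin, gripper, dx, dy, dz, spin, ...]. A call has 1 to 8 rows; each row shifts and turns the pose as measured when the row begins, along the tool's axes as they then stand; what a row does not reach is not made up. A row lasts 1/8 s, in which the tool goes at most 62.5 mm and 10.7 degrees, less where a joint would pass 70% of its speed; a pose out of reach is approached as far as the arm can. A call is refused whole if a number of a shift passes 0.0625 or a number of a turn 0.188, either way. A call with a gripper value outside its range is refused whole. The fingers move at their own pace and stop on an object; FORCE is the grip in N (left out, the last holds). Time passes only in rows, so rows that do not move let the fingers close. It gives the time, the measured TCP pose, the force and the opening at its end, in the units of the state.
- arm.sense(): the state, without advancing time (a new reading comes with each control period).
- arm.camera(name): name is "scene" or "side" or "wrist"; returns (picture, depth): 480x640x3 uint8, red, green, blue; 480x640 float32, m along the optical axis (not along the pixel's ray), 0 where there is no reading.
- arm.get_calibration(name): a dict with "fov_y" (degrees; the focal length in pixels is half the picture's height over the tangent of half this angle, whatever the lens; pixels are square), "cx", "cy" (the principal point, pixels), "origin" and "rotation" of the camera in the world. Camera axes: x right, y up, looking along -z (the intrinsics and any distortion apply to the point x, -y, -z); pixel columns grow to the right and rows downward; lengths in m; the calibration is good to about 2 mm. A picture is of the moment at which its call begins: read the wrist's pose just before it. get_calibration takes no time and is no camera call; for the wrist camera it gives the pose at the moment of the call.
- arm.hand_in(): hands the job in, once; it reports no verdict.
The state is a dict: "time": time; "qpos": joint angles; "qd": joint speeds; "joint_torque": joint torques, N m; "eef_pos": TCP position; "eef_rot": TCP orientation; "force": force on the tool from outside, world axes, zero at the start; "wrist_torque": the same for the moment, N m; "grip_width": finger opening in m.
Only numpy, scipy, OpenCV 4.12 (cv2) and the standard library are available. Lean on these libraries where they do the work, as an engineer would, in place of code of your own. Each camera call takes 0.05 s, during which the arm holds its last target.

TASK

Tidy the three blue-handled dosing pans into one nest: set the medium pan down inside the large one and the small pan inside the medium one, each sitting flat, with the three handles fanned out about 45 degrees or more from one another so that none lies over another. Put them down gently rather than dropping them, leave the large pan where it stands, and leave the orange-handled pan alone: it belongs to another set.

Things in the scene. Friction and masses are not known exactly. Their poses are not given: they have to be found in the camera images.
- large: Large pan: round open aluminium pan, rim 48 mm high, outer radius 70 mm (foot 64), wall and floor 4 mm. Origin: centre of underside, z up. Straight level handle along the pan's own -x, blue grip 14 mm wide, 12 high, 82 to 162 mm from the axis, its centre 70 mm above the underside; thin stem from rim. 0.45 kg.
- medium: Medium pan: round open aluminium pan, rim 52 mm high, outer radius 50 mm (foot 46), wall and floor 4 mm. Origin: centre of underside, z up. Straight level handle along the pan's own -x, blue grip 14 mm wide, 12 high, 62 to 142 mm from the axis, its centre 70 mm above the underside; thin stem from rim. About 0.17 kg. Seated, its underside is 4 mm above the large pan's.
- small: Small pan: round open aluminium pan, rim 52 mm high, outer radius 32 mm (foot 28), wall and floor 4 mm. Origin: centre of underside, z up. Straight level handle along the pan's own -x, blue grip 14 mm wide, 12 high, 44 to 124 mm from the axis, its centre 70 mm above the underside; thin stem from rim. About 0.12 kg. Seated, its underside is 4 mm above the medium pan's.
- medium_grip (a point): Where to pinch the medium pan: centre of its blue handle's cross-section, 85 mm from the pan's axis and 70 mm above its underside; axes as the pan's (handle along x, 14 mm wide along y).
- small_grip (a point): Where to pinch the small pan: centre of its blue handle's cross-section, 67 mm from the pan's axis and 70 mm above its underside; axes as the pan's (handle along x, 14 mm wide along y).
- odd: Odd pan, bystander: round open aluminium pan, rim 52 mm high, outer radius 50 mm (foot 46), wall and floor 4 mm. Origin: centre of underside, z up. Straight level handle along the pan's own -x, ORANGE grip 14 mm wide, 12 high, 62 to 142 mm from the axis, its centre 70 mm above the underside; thin stem from rim. To be left alone.
Not all that is in view belongs to the job. Leave any brown look-alike of the small alone.

How it is judged:
By the outcome, as a careful person would: the job done as asked, in the order asked, and still so for the second after the job is handed in, with the robot touching nothing.
It also fails if it takes over 56 s, if anything falls off the work surface, if the arm or the gripper's body presses on something with over 40 N, if the wrist force passes 120 N, or if a joint passes its speed limit or range.

## Working session

There is one attempt and no reset: what is moved stays moved. The work goes in short steps, Python scripts to look and compute and a shell command to move; the robot and the scene stay as the last step left them, time stands still between calls to the robot, and variables do not carry over. Pictures are saved under pics/ and viewed, and the job is handed in when it is done.

```bash
ls; mkdir -p pics
cat > h.py <<'E'
import numpy as np,cv2
from station import arm
def snap(name,fn=None):
    c=arm.get_calibration(name); p,d=arm.camera(name)
    if fn: cv2.imwrite('pics/'+fn,p[:,:,::-1])
    return p,d,c
def ray(c,u,v):
    f=240/np.tan(np.radians(c['fov_y'])/2)
    pts=np.stack([(np.asarray(u,float)-c['cx'])/f,-(np.asarray(v,float)-c['cy'])/f,-np.ones(np.shape(u))],-1)
    R=np.array(c['rotation']).reshape(3,3)
    return np.array(c['origin']),pts@R.T
def onplane(c,u,v,z):
    o,r=ray(c,u,v); t=(z-o[2])/r[...,2]
    return o+r*t[...,None]
def pts(c,d,u,v):
    o,r=ray(c,u,v); return o+r*d[v,u][...,None]
E
python3 - <<'E'
from h import *
s=arm.sense();print({k:np.round(v,4) for k,v in s.items()})
for n in ['scene','side','wrist']:
    p,d,c=snap(n,n+'0.png');print(n,c,(d>0).mean())
E
```

```text
pics
{'time': np.float64(0.0), 'qpos': array([ 1.4285,  0.5083, -0.2375,  1.5011,  0.1257,  1.1489, -0.1548]), 'qd': array([-0.0008,  0.0001,  0.0003, -0.001 ,  0.0008, -0.0005, -0.0009]), 'joint_torque': array([ 3.00000e-04, -6.20591e+01, -2.18610e+00, -2.49652e+01,
        1.29000e-02,  1.20000e-02,  0.00000e+00]), 'eef_pos': array([ 0.1531, -0.6055,  0.2474]), 'eef_rot': array([ 9.923e-01,  1.236e-01, -1.000e-04, -9.000e-04]), 'force': array([-0.7405,  0.8502,  0.0713]), 'wrist_torque': array([ 0.0416, -0.014 ,  0.0425]), 'grip_width': np.float64(0.0853)}
scene {'fov_y': 49.413427308011016, 'cx': 315.695299119058, 'cy': 231.57354011317722, 'origin': array([0.94532945, 0.73057983, 0.72523163]), 'rotation': array([0.12842544, 0.43303136, 0.84949665, 0.27266498])} 0.995859375
side {'fov_y': 51.66749225762182, 'cx': 314.3779229340422, 'cy': 240.69445283081998, 'origin': array([-0.06708732,  0.62927278,  0.616383  ]), 'rotation': array([-0.15842343,  0.43826493,  0.83598945, -0.28973696])} 0.9959993489583333
wrist {'fov_y': 65.63247276394151, 'cx': 321.33470474926963, 'cy': 243.6623703840169, 'origin': array([ 0.22136329, -0.58866977,  0.37268192]), 'rotation': array([-0.11060125,  0.0868153 , -0.60767408,  0.78164102])} 0.9959700520833333
```

```bash
sed -i "s/R=np.array(c\['rotation'\]).reshape(3,3)/R=Rot.from_quat(c['rotation']).as_matrix()/; 1i from scipy.spatial.transform import Rotation as Rot" h.py; python3 -c "from h import *"
```

```text
(no output)
```

View pics/scene0.png

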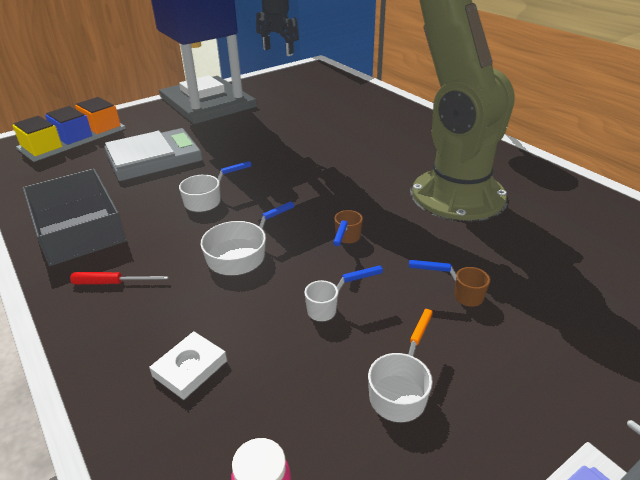

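View pics/side0.png

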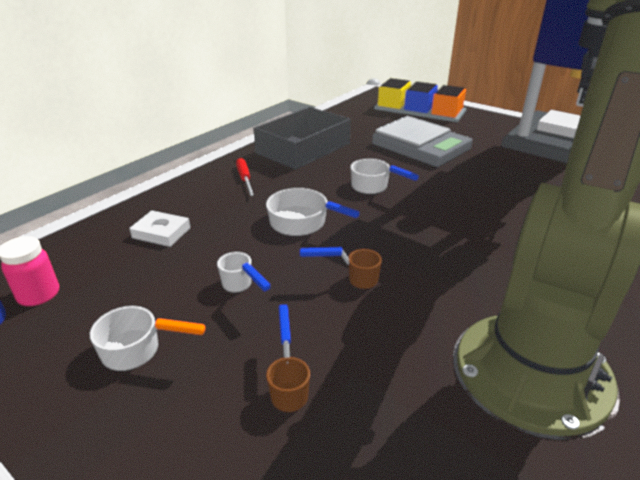

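View pics/wrist0.png

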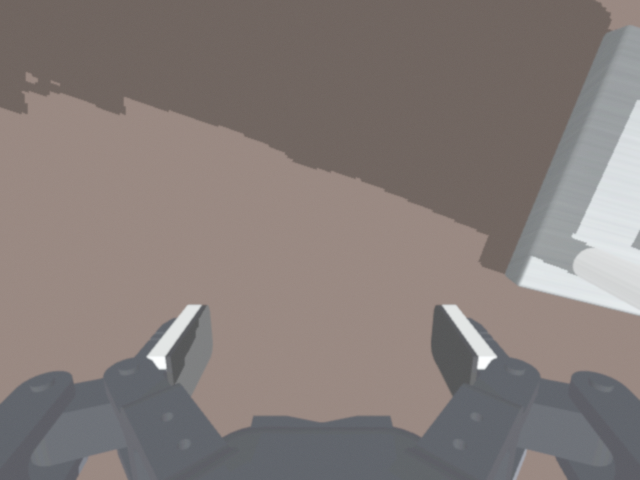

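The scene shows these pans:
- **Large:** scene (234,248), side (297,212), blue handle, widest.
- **Medium:** scene (201,193), side (370,176), blue handle.
- **Small:** scene (321,300), side (236,272), aluminium with a blue handle.
- **Leave alone:** the brown look-alikes at scene (348,226) and (472,287), and the orange-handled pan at (400,388).

Next I'll measure the blue grips and rims in both views.

```bash
cat >> h.py <<'E'
def blue(p,hue=(105,130)):
    hsv=cv2.cvtColor(p,cv2.COLOR_RGB2HSV)
    return cv2.inRange(hsv,(hue[0],150,60),(hue[1],255,255))
def grips(p,c,d,hue=(105,130),z=0.07):
    n,l,st,ce=cv2.connectedComponentsWithStats(blue(p,hue))
    out=[]
    for i in range(1,n):
        if st[i,4]<60: continue
        v,u=np.where(l==i); 
        P=pts(c,d,u,v)
        out.append((ce[i],st[i,4],P,u,v))
    return out
def tri(c1,a,c2,b):
    o1,r1=ray(c1,*a);o2,r2=ray(c2,*b)
    A=np.stack([r1,-r2],1);t=np.linalg.lstsq(A,o2-o1,rcond=None)[0]
    x,y=o1+r1*t[0],o2+r2*t[1];return (x+y)/2,np.linalg.norm(x-y)
E
python3 - <<'E'
from h import *
C={}
for n in ['scene','side']:
    p,d,c=snap(n);C[n]=c
    for hue in ((105,130),(5,18)):
      for ce,a,P,u,v in grips(p,c,d,hue):
        q=onplane(c,u,v,0.073); m=q.mean(0); e=np.linalg.svd(q-m,full_matrices=False)[2][0]; s=(q-m)@e
        if np.ptp(s)<.3: print(n,hue[0],ce.round(),a,'depthmed',np.median(P,0).round(3),'ztop',np.percentile(P[:,2],[10,90]).round(3),'plane',m[:2].round(4),'ends',(m+e*s.min())[:2].round(3),(m+e*s.max())[:2].round(3))
T=dict(large=((279,211),(343,209)),medium=((236,168),(404,173)),small=((362,273),(257,276)))
for k,(a,b) in T.items(): print(k,tri(C['scene'],a,C['side'],b))
E
python3 - <<'E'
import cv2,numpy as np
a=cv2.imread('pics/scene0.png');b=cv2.imread('pics/side0.png')
x=cv2.resize(a[140:330,160:400],None,fx=1.66,fy=1.66);y=cv2.resize(b[140:330,200:440],None,fx=1.66,fy=1.66)
cv2.imwrite('pics/crop0.png',np.hstack([x,y]))
E
```

```text
scene 105 [ 72. 129.] 721 depthmed [ 0.721 -0.898  0.052] ztop [0.021 0.077] plane [ 0.7282 -0.8485] ends [ 0.727 -0.757] [ 0.73  -1.002]
scene 105 [236. 167.] 169 depthmed [ 0.449 -0.351  0.074] ztop [0.068 0.078] plane [ 0.449  -0.3529] ends [ 0.409 -0.35 ] [ 0.488 -0.356]
scene 105 [278. 210.] 205 depthmed [ 0.465 -0.119  0.075] ztop [0.069 0.077] plane [ 0.4648 -0.1208] ends [ 0.424 -0.124] [ 0.504 -0.118]
scene 105 [340. 233.] 178 depthmed [0.409 0.034 0.076] ztop [0.071 0.078] plane [0.4063 0.031 ] ends [0.372 0.002] [0.439 0.059]
scene 105 [430. 265.] 338 depthmed [0.331 0.218 0.075] ztop [0.068 0.078] plane [0.3308 0.2176] ends [0.359 0.19 ] [0.303 0.245]
scene 105 [362. 273.] 318 depthmed [0.452 0.16  0.075] ztop [0.069 0.078] plane [0.4501 0.1592] ends [0.41  0.169] [0.488 0.15 ]
scene 5 [101. 119.] 701 depthmed [ 0.628 -0.917  0.052] ztop [0.021 0.078] plane [ 0.6363 -0.8698] ends [ 0.639 -0.77 ] [ 0.631 -1.033]
scene 5 [353. 221.] 62 depthmed [ 0.324 -0.018  0.043] ztop [0.024 0.053] plane [0.3577 0.0129] ends [0.358 0.032] [ 0.357 -0.023]
scene 5 [471. 286.] 1020 depthme
[... 1366 characters left out ...]
763 -0.8621] ends [ 0.548 -0.752] [ 0.622 -1.037]
side 5 [364. 268.] 855 depthmed [ 0.334 -0.017  0.034] ztop [0.012 0.05 ] plane [0.3078 0.0245] ends [0.277 0.073] [ 0.338 -0.023]
side 5 [180. 326.] 589 depthmed [0.457 0.321 0.073] ztop [-0.     0.076] plane [0.4509 0.3249] ends [0.491 0.344] [0.413 0.307]
side 5 [288. 383.] 1756 depthmed [0.272 0.277 0.031] ztop [0.005 0.05 ] plane [0.2454 0.3042] ends [0.277 0.271] [0.214 0.337]
large (array([ 0.46191516, -0.12312721,  0.0678653 ]), np.float64(0.001439930913147825))
medium (array([ 0.44653106, -0.35660475,  0.06659843]), np.float64(0.001326634992205477))
small (array([0.44755518, 0.15594458, 0.06864531]), np.float64(0.002059589811690315))
```

View pics/crop0.png

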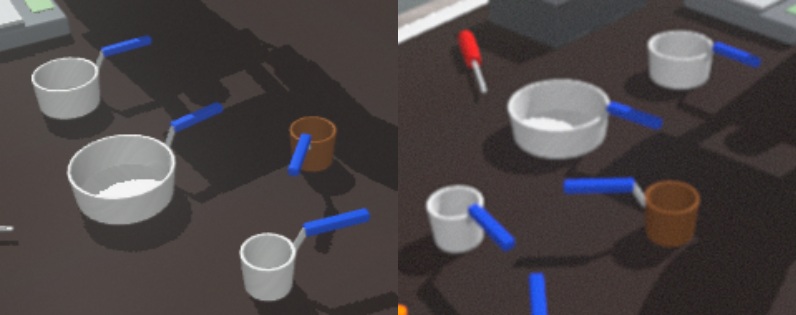

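```bash
cat >> h.py <<'E'
def rim(p,d,c,guess,r,zr,win=0.015):
    v,u=np.where(d>0); P=pts(c,d,u,v)
    rr=np.hypot(P[:,0]-guess[0],P[:,1]-guess[1])
    s=p[v,u].astype(int)
    k=(abs(P[:,2]-zr)<.006)&(abs(rr-r)<win)&(np.ptp(s,axis=1)<30)&(s.mean(1)>90)
    Q=P[k]
    from scipy.optimize import least_squares
    # mean rim radius r-2mm
    f=lambda x:np.hypot(Q[:,0]-x[0],Q[:,1]-x[1])-(r-.002)
    x=least_squares(f,guess[:2],loss='soft_l1',f_scale=.002).x
    return x,k.sum(),np.percentile(Q[:,2],[50,95]).round(4),np.abs(f(x)).mean()
E
python3 - <<'E'
from h import *
G=dict(large=((.584,-.12),.07,.048),medium=((.548,-.36),.05,.052),small=((.528,.14),.032,.052))
B=dict(large=[.447,.485,-.14,-.1])
for n in ['scene','side']:
    p,d,c=snap(n)
    g=[x for x in grips(p,c,d) if np.ptp(x[2][:,0])<.12 and abs(x[0][1]-150)>30 or 1]
    for k,(q,r,z) in G.items():
        x=np.array(q)
        for _ in range(2): x,*o=rim(p,d,c,x,r,z)
        best=min(g,key=lambda t:np.hypot(*(np.median(t[2],0)[:2]-(x-np.array([r+.052,0])))))
        m=np.median(best[2],0)[:2]; h=x-m
        print(n,k,x.round(4),o,'grip',m.round(4),'dist',np.hypot(*h).round(4),'th',np.degrees(np.arctan2(h[1],h[0])).round(1))
E
```

```text
scene large [ 0.5861 -0.1138] [np.int64(493), array([0.0471, 0.0501]), np.float64(0.0016137976766113337)] grip [ 0.4656 -0.1191] dist 0.1206 th 2.5
scene medium [ 0.5503 -0.3633] [np.int64(272), array([0.0508, 0.0543]), np.float64(0.0019705099807061)] grip [ 0.4485 -0.3509] dist 0.1025 th -7.0
scene small [0.5307 0.136 ] [np.int64(302), array([0.0511, 0.0545]), np.float64(0.0013904053668867134)] grip [0.451  0.1602] dist 0.0832 th -16.9
side large [ 0.5842 -0.1125] [np.int64(337), array([0.0455, 0.0483]), np.float64(0.0017432835217831215)] grip [ 0.4611 -0.117 ] dist 0.1232 th 2.1
side medium [ 0.5475 -0.3616] [np.int64(187), array([0.0491, 0.0522]), np.float64(0.0019357123113175581)] grip [ 0.4441 -0.3484] dist 0.1043 th -7.3
side small [0.5282 0.1376] [np.int64(214), array([0.0502, 0.0529]), np.float64(0.0015294841371696422)] grip [0.4438 0.1635] dist 0.0883 th -17.0
```

```bash
cat >> h.py <<'E'
def go(x,y,z,yaw,s=None):
    s=s or arm.sense(); R=Rot.from_quat(s['eef_rot']).as_matrix(); p=np.array(s['eef_pos'])
    cy=np.degrees(np.arctan2(R[1,0],R[0,0]))
    dy=(yaw-cy+180)%360-180
    sh=R.T@(np.array([x,y,z])-p)
    a=np.radians(yaw);Rt=np.array([[np.cos(a),np.sin(a),0],[np.sin(a),-np.cos(a),0],[0,0,-1]])
    print('t',round(s['time'],2),'tcp',p.round(4),'yaw',cy.round(1),'tilt',R[:,2].round(3),'q7',round(s['qpos'][6],2),'F',np.round(s['force'],1),'w',round(s['grip_width'],4))
    print('shift now',sh.round(4),'spin',round(-np.radians(dy),3),'shift if spun first',(Rt.T@(np.array([x,y,z])-p)).round(4))
E
python3 -m pendant '[0.085,0,0,0,0.185,0.085,0,0,0,0.185,0.085,0,0,0,0]' 60
python3 -c "
from h import *
go(.4646,-.352,.069,-7)"
```

```text
time: 0.72
eef_pos: [0.1531, -0.6057, 0.2478]
eef_rot: [0.998, -0.065, -0.0, -0.0]
force: [-0.6, -0.2, -0.2]
grip_width: 0.0848
t 0.72 tcp [ 0.1531 -0.6057  0.2478] yaw -7.4 tilt [-0.     0.001 -1.   ] q7 -0.48 F [-0.6 -0.2 -0.2] w 0.0848
shift now [ 0.2761 -0.2918  0.179 ] spin -0.008 shift if spun first [ 0.2783 -0.2898  0.1788]
```

```bash
python3 -m pendant '[0.085,0.035,-0.036,0,0,0.085,0.035,-0.036,0,0,0.085,0.035,-0.036,0,0,0.085,0.035,-0.036,0,0,0.085,0.035,-0.036,0,0,0.085,0.035,-0.036,0,0,0.085,0.035,-0.036,0,0,0.085,0.033,-0.036,0,0]'
python3 -c "
from h import *
go(.4646,-.352,.069,-7)"
```

```text
time: 1.72
eef_pos: [0.4677, -0.3483, 0.2472]
eef_rot: [0.999, -0.05, -0.001, 0.001]
force: [-0.2, -0.4, 0.3]
grip_width: 0.085
t 1.73 tcp [ 0.4677 -0.3483  0.2472] yaw -5.7 tilt [-0.001 -0.003 -1.   ] q7 -1.18 F [-0.2 -0.4  0.3] w 0.085
shift now [-0.0025  0.0034  0.1782] spin 0.022 shift if spun first [-0.0026  0.004   0.1782]
```

Wrist check of the handle before descending.

Run:
```python
from h import *
p,d,c=snap('wrist','wrist1.png')
for ce,a,P,u,v in grips(p,c,d):
    q=onplane(c,u,v,0.076); m=q.mean(0); e=np.linalg.svd(q-m,full_matrices=False)[2][0]; s=(q-m)@e
    print(ce.round(),a,m.round(4),(m+e*s.min())[:2].round(4),(m+e*s.max())[:2].round(4),'z',np.percentile(P[:,2],[10,50,90]).round(4),'ang',np.degrees(np.arctan2(e[1],e[0])).round(1))
print([x if i!=1 else x for i,x in enumerate(rim(p,d,c,np.array([.549,-.3625]),.05,.052))])
```

```text
[331. 245.] 1550 [ 0.4493 -0.3558  0.076 ] [ 0.4875 -0.3594] [ 0.4098 -0.3521] z [0.0735 0.0752 0.0762] ang 174.6
[ 57. 253.] 2039 [ 0.4652 -0.128   0.076 ] [ 0.5034 -0.1255] [ 0.4249 -0.1306] z [0.0681 0.0747 0.076 ] ang -176.3
[array([ 0.54861128, -0.36518512]), np.int64(2317), array([0.0512, 0.0526]), np.float64(0.001342637184865542)]
```

View pics/wrist1.png

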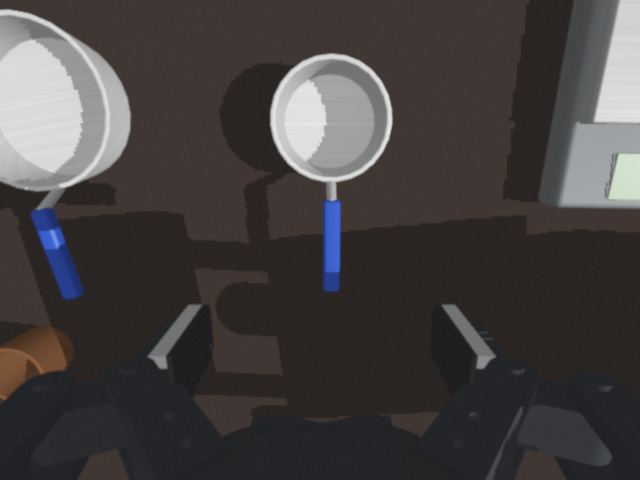

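The wrist view shows the medium handle at (331,245), in line with the jaws, and the scale and large pan are clear of them. It puts the handle about 5 mm further toward -y than the fixed cameras did, so I'll use y -0.356. I'm descending now.

```bash
python3 -m pendant '[0.085,-0.003,0.0075,0.04,0,0.085,0,0,0.045,0,0.085,0,0,0.045,0,0.085,0,0,0.03,0,0.085,0,0,0.015,0,0.085,0,0,0.003,0]'
python3 -c "
from h import *
go(.464,-.356,.069,-6)"
```

```text
time: 2.52
eef_pos: [0.4751, -0.3472, 0.0663]
eef_rot: [1.0, -0.03, 0.005, 0.0]
force: [-0.1, 0.2, -0.0]
grip_width: 0.0851
t 2.52 tcp [ 0.4751 -0.3472  0.0663] yaw -3.5 tilt [ 0.009 -0.    -1.   ] q7 -1.21 F [-0.1  0.2 -0. ] w 0.0851
shift now [-0.0105  0.0094 -0.0028] spin 0.044 shift if spun first [-0.0101  0.0099 -0.0027]
```

```bash
python3 -m pendant '[0.085,-0.01,0.0095,-0.003,0.04,0.085,0,0,0,0]'
python3 -c "
from h import *
go(.464,-.356,.069,-6)"
```

```text
time: 2.78
eef_pos: [0.4643, -0.3579, 0.0712]
eef_rot: [0.999, -0.051, 0.006, 0.001]
force: [0.3, -0.3, 0.0]
grip_width: 0.0846
t 2.77 tcp [ 0.4643 -0.3579  0.0712] yaw -5.9 tilt [ 0.011 -0.002 -1.   ] q7 -1.21 F [ 0.3 -0.3  0. ] w 0.0846
shift now [-0.0005 -0.0018  0.0022] spin 0.002 shift if spun first [-0.0005 -0.0018  0.0022]
```

```bash
python3 -m pendant '[0.085,0,-0.002,0.002,0,0.0,0,0,0,0,0.0,0,0,0,0,0.0,0,0,0,0,0.0,0,0,0,0,0.0,0,0,0,0]' 70
python3 -c "
from h import *
go(.464,-.356,.069,-6)"
```

```text
time: 3.52
eef_pos: [0.4657, -0.3561, 0.0713]
eef_rot: [0.999, -0.051, 0.007, 0.002]
force: [-0.4, -0.6, 1.2]
grip_width: 0.0128
t 3.52 tcp [ 0.4657 -0.3561  0.0713] yaw -5.8 tilt [ 0.014 -0.004 -1.   ] q7 -1.22 F [-0.4 -0.6  1.2] w 0.0128
shift now [-0.0017  0.0001  0.0023] spin 0.003 shift if spun first [-0.0017  0.0001  0.0023]
```

```bash
python3 -m pendant '[0.0,0,0,0,0,0.0,0,0,-0.01,0,0.0,0,0,-0.025,0,0.0,0,0,-0.035,0,0.0,0,0,-0.035,0,0.0,0,0,-0.025,0,0.0,0,0,0,0]'
python3 - <<'E'
from h import *
go(.464,-.356,.069,-6)
p,d,c=snap('side','side1.png'); p,d,c=snap('wrist','wrist2.png')
cv2.imwrite('pics/m1.png',cv2.resize(np.hstack([cv2.imread('pics/side1.png'),cv2.imread('pics/wrist2.png')]),(800,300)))
E
```

```text
time: 4.4
eef_pos: [0.4627, -0.3546, 0.2062]
eef_rot: [0.999, -0.05, 0.006, 0.001]
force: [0.3, -0.5, -2.3]
grip_width: 0.0128
t 4.4 tcp [ 0.4627 -0.3546  0.2062] yaw -5.8 tilt [ 0.011 -0.002 -1.   ] q7 -1.17 F [ 0.3 -0.5 -2.3] w 0.0128
shift now [-1.000e-04  1.100e-03  1.372e-01] spin 0.004 shift if spun first [0.0014 0.0013 0.1372]
```

View pics/m1.png

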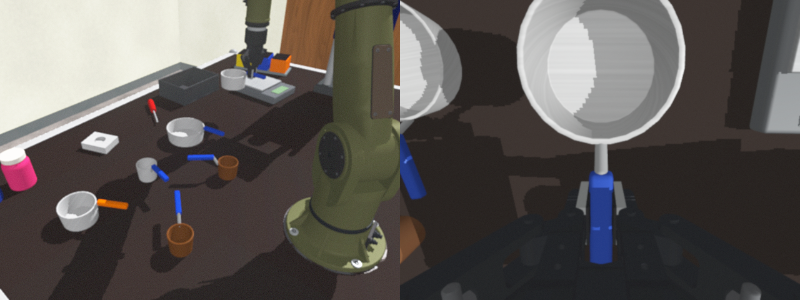

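The medium pan is lifted and held level, with its handle centred in the jaws at about (600,215) in the mosaic. Next I'll measure the held rim in the tool frame and the large rim.

```bash
cat >> h.py <<'E'
def held(r,off,rimz):
    """rim of held pan: guess axis at off along tool x; rimz expected world height"""
    s=arm.sense();R=Rot.from_quat(s['eef_rot']).as_matrix();p0=np.array(s['eef_pos'])
    p,d,c=snap('wrist')
    g=p0+R@np.array([off,0,0])
    v,u=np.where(d>0);P=pts(c,d,u,v);rr=np.hypot(P[:,0]-g[0],P[:,1]-g[1])
    k=(abs(rr-r+.002)<.006)&(P[:,2]>rimz-.012)&(P[:,2]<rimz+.012)
    Q=P[k]; A=np.c_[Q[:,:2]-g[:2],np.ones(len(Q))]
    # top surface: per-angle max z
    ang=(np.degrees(np.arctan2(A[:,1],A[:,0]))//10).astype(int)
    top=np.array([Q[ang==a][np.argsort(Q[ang==a][:,2])[-5:]].mean(0) for a in np.unique(ang) if (ang==a).sum()>8])
    A=np.c_[top[:,:2]-g[:2],np.ones(len(top))]; co=np.linalg.lstsq(A,top[:,2],rcond=None)[0]
    x,*o=rim(p,d,c,g,r,co[2])
    q=R.T@(np.array([x[0],x[1],co[2]])-p0)
    print('held axis world',x.round(4),o,'rim z',co[2].round(4),'tilt deg',np.degrees(co[:2]).round(2),'in tool',q.round(4))
E
python3 - <<'E'
from h import *
held(.05,.085,.187)
for n,gs in (('scene',(.585,-.113)),('side',(.585,-.113)),('wrist',(.585,-.117))):
    p,d,c=snap(n); print(n,rim(p,d,c,np.array(gs),.07,.048))
E
```

```text
held axis world [ 0.5449 -0.3628] [np.int64(8799), array([0.1826, 0.1843]), np.float64(0.0014904532113736626)] rim z 0.1839 tilt deg [-2.12  0.57] in tool [0.0836 0.0004 0.0205]
scene (array([ 0.58622359, -0.11388838]), np.int64(493), array([0.0469, 0.0501]), np.float64(0.001536310647294301))
side (array([ 0.58394558, -0.11247921]), np.int64(337), array([0.0458, 0.0485]), np.float64(0.00168094088798151))
wrist (array([ 0.58460438, -0.11613193]), np.int64(1995), array([0.047 , 0.0488]), np.float64(0.0011616271881412694))
```

```bash
python3 -m pendant '[0.0,0,0,0,-0.1,0.0,0,0,0,-0.18,0.0,0,0,0,-0.18,0.0,0,0,0,-0.18,0.0,0,0,0,-0.18,0.0,0,0,0,-0.18,0.0,0,0,0,-0.18,0.0,0,0,0,-0.06]'
python3 -c "
from h import *
go(.5495,-.1903,.19,65)"
```

```text
time: 5.7
eef_pos: [0.4593, -0.3523, 0.1951]
eef_rot: [0.831, 0.557, 0.001, -0.005]
force: [-0.3, 0.3, -1.5]
grip_width: 0.0126
t 5.7 tcp [ 0.4593 -0.3523  0.1951] yaw 67.7 tilt [-0.003  0.009 -1.   ] q7 -0.08 F [-0.3  0.3 -1.5] w 0.0126
shift now [0.1841 0.0219 0.0064] spin 0.047 shift if spun first [0.1849 0.0133 0.0051]
```

```bash
python3 -m pendant '[0.0,0.015,0.002,-0.003,0.02,0.0,0.03,0.003,-0.002,0,0.0,0.035,0.004,-0.002,0,0.0,0.035,0.004,-0.002,0,0.0,0.035,0.004,-0.002,0,0.0,0.025,0.002,-0.002,0,0.0,0.008,0,-0.001,0,0.0,0,0,0,0]'
python3 - <<'E'
from h import *
go(.5495,-.1903,.0,65)
held(.05,.0836,.17)
E
```

```text
time: 6.7
eef_pos: [0.5493, -0.1892, 0.2035]
eef_rot: [0.837, 0.547, -0.001, -0.01]
force: [-0.4, -0.8, -1.2]
grip_width: 0.0126
t 6.7 tcp [ 0.5493 -0.1892  0.2035] yaw 66.3 tilt [-0.012  0.015 -1.   ] q7 -0.42 F [-0.4 -0.8 -1.2] w 0.0126
shift now [-0.0027  0.0041  0.2035] spin 0.023 shift if spun first [-0.0009  0.0006  0.2035]
held axis world [ 0.5827 -0.1122] [np.int64(10777), array([0.1818, 0.1842]), np.float64(0.0016740150050961221)] rim z 0.1797 tilt deg [-2.09 -4.3 ] in tool [0.0837 0.     0.0245]
```

```bash
python3 -m pendant '[0.0,-0.001,0.003,0.01,0,0.0,0,0,0.02,0,0.0,0,0,0.025,0,0.0,0,0,0.02,0,0.0,0,0,0.01,0,0.0,0,0,0,0]' 110
python3 - <<'E'
from h import *
go(.5495,-.1903,.0,65)
held(.05,.0836,.105)
E
```

```text
time: 7.5
eef_pos: [0.5471, -0.1992, 0.1124]
eef_rot: [0.84, 0.542, -0.003, -0.009]
force: [-0.0, 0.1, -1.5]
grip_width: 0.0115
t 7.5 tcp [ 0.5471 -0.1992  0.1124] yaw 65.7 tilt [-0.016  0.012 -1.   ] q7 -0.48 F [-0.   0.1 -1.5] w 0.0115
shift now [0.0086 0.0007 0.1124] spin 0.012 shift if spun first [ 0.0091 -0.0016  0.1124]
held axis world [ 0.581  -0.1295] [np.int64(660), array([0.0975, 0.1045]), np.float64(0.00203113775905036)] rim z 0.0992 tilt deg [ 7.13 -1.95] in tool [0.0775 0.0025 0.0135]
```

```bash
python3 -m pendant '[0.0,0.009,0.001,0,0,0.0,0,0,0,0]' 110
python3 - <<'E'
from h import *
go(.5495,-.1903,.0,65)
held(.05,.0836,.088)
p,d,c=snap('wrist','wrist3.png')
E
```

```text
time: 7.8
eef_pos: [0.5533, -0.1911, 0.1143]
eef_rot: [0.84, 0.542, -0.002, -0.008]
force: [-0.2, -1.0, -2.1]
grip_width: 0.0114
t 7.8 tcp [ 0.5533 -0.1911  0.1143] yaw 65.7 tilt [-0.012  0.011 -1.   ] q7 -0.49 F [-0.2 -1.  -2.1] w 0.0114
shift now [-0.0015 -0.0019  0.1144] spin 0.012 shift if spun first [-0.0009 -0.0038  0.1143]
held axis world [ 0.5875 -0.1147] [np.int64(9057), array([0.0928, 0.0949]), np.float64(0.0015051248225733866)] rim z 0.0938 tilt deg [-2.49 -2.29] in tool [0.0835 0.     0.021 ]
```

View pics/wrist3.png

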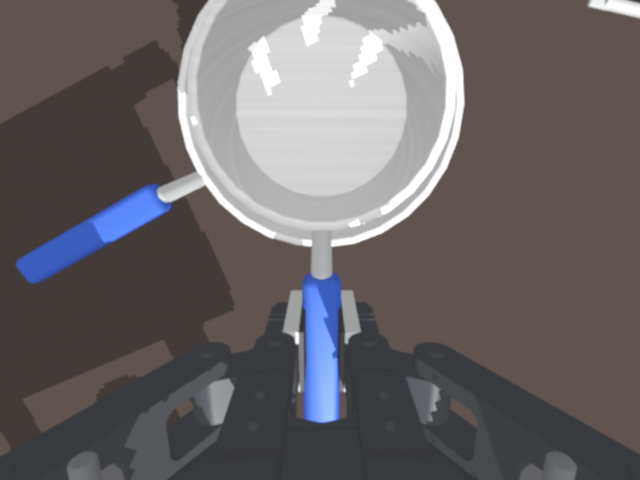

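```bash
python3 -m pendant '[0.0,0.0,-0.001,0.008,0,0.0,0.001,-0.001,0.01,0,0.0,0.001,0,0.008,0,0.0,0.0,0,0.003,0,0.0,0,0,0,0]' 110
python3 - <<'E'
from h import *
go(.5520,-.1908,.0,65)
E
```

```text
time: 8.52
eef_pos: [0.5508, -0.1891, 0.0828]
eef_rot: [0.84, 0.542, -0.003, -0.008]
force: [-0.6, -0.0, -2.1]
grip_width: 0.0117
t 8.53 tcp [ 0.5508 -0.1891  0.0828] yaw 65.6 tilt [-0.014  0.011 -1.   ] q7 -0.52 F [-0.6 -0.  -2.1] w 0.0117
shift now [-0.0014  0.0032  0.0827] spin 0.011 shift if spun first [-0.001   0.0018  0.0828]
```

Position is good and there's no contact yet. I'm lowering in 2 mm steps.

```bash
python3 -m pendant '[0.0,0,0,0.002,0,0.0,0,0,0.002,0]';python3 -m pendant '[0.0,0,0,0.002,0,0.0,0,0,0,0]'; python3 -m pendant '[0.0,0,0,0.002,0,0.0,0,0,0,0]'
python3 - <<'E'
from h import *
go(.5520,-.1908,.0,65)
held(.05,.0836,.057)
E
```

```text
time: 8.78
eef_pos: [0.551, -0.1892, 0.0789]
eef_rot: [0.841, 0.542, -0.003, -0.008]
force: [-0.5, 0.6, -2.0]
grip_width: 0.0118
time: 9.02
eef_pos: [0.5511, -0.1892, 0.077]
eef_rot: [0.841, 0.542, -0.003, -0.008]
force: [-1.8, 0.7, -0.5]
grip_width: 0.0114
time: 9.28
eef_pos: [0.551, -0.1897, 0.0759]
eef_rot: [0.841, 0.541, -0.003, -0.007]
force: [-0.5, 1.0, 3.1]
grip_width: 0.0114
t 9.28 tcp [ 0.551  -0.1897  0.0759] yaw 65.6 tilt [-0.013  0.009 -1.   ] q7 -0.53 F [-0.5  1.   3.1] w 0.0114
shift now [-0.0009  0.0025  0.0758] spin 0.01 shift if spun first [-0.0006  0.0014  0.0759]
held axis world [ 0.5852 -0.1131] [np.int64(8884), array([0.0555, 0.0573]), np.float64(0.0015088932095568505)] rim z 0.057 tilt deg [-1.2  -1.49] in tool [ 0.0837 -0.0003  0.0191]
```

```bash
python3 -m pendant '[0.0,0,0,0.002,0,0.0,0,0,0,0]' 30; python3 -m pendant '[0.0,0,0,0.001,0,0.0,0,0,0,0]' 20
python3 - <<'E'
from h import *
go(.5520,-.1908,.0,65)
held(.05,.0836,.056)
E
```

```text
time: 9.57
eef_pos: [0.551, -0.1899, 0.0756]
eef_rot: [0.841, 0.541, -0.003, -0.006]
force: [-0.5, 2.3, 3.8]
grip_width: 0.0115
time: 9.82
eef_pos: [0.551, -0.1897, 0.0758]
eef_rot: [0.841, 0.542, -0.003, -0.006]
force: [-1.8, 0.8, 3.2]
grip_width: 0.0118
t 9.82 tcp [ 0.551  -0.1897  0.0758] yaw 65.6 tilt [-0.011  0.007 -1.   ] q7 -0.53 F [-1.8  0.8  3.2] w 0.0118
shift now [-0.0007  0.0024  0.0758] spin 0.01 shift if spun first [-0.0006  0.0014  0.0758]
held axis world [ 0.585  -0.1131] [np.int64(8931), array([0.0555, 0.0572]), np.float64(0.0015094214036847622)] rim z 0.0568 tilt deg [-1.08 -1.51] in tool [ 0.0837 -0.0004  0.0191]
```

```bash
python3 -m pendant '[0.016,0,0,0,0,0.022,0,0,0,0,0.03,0,0,0,0,0.04,0,0,0,0]'
python3 - <<'E'
from h import *
go(.5520,-.1908,.0,65)
held(.05,.0836,.056)
E
```

```text
time: 10.38
eef_pos: [0.5512, -0.1899, 0.0751]
eef_rot: [0.841, 0.542, -0.003, -0.006]
force: [-0.4, 0.7, 1.1]
grip_width: 0.0399
t 10.38 tcp [ 0.5512 -0.1899  0.0751] yaw 65.6 tilt [-0.011  0.007 -1.   ] q7 -0.53 F [-0.4  0.7  1.1] w 0.0399
shift now [-0.0006  0.0021  0.0751] spin 0.01 shift if spun first [-0.0004  0.0011  0.0751]
held axis world [ 0.5846 -0.1131] [np.int64(8961), array([0.0551, 0.0566]), np.float64(0.0015082083141817245)] rim z 0.0565 tilt deg [-0.54 -1.79] in tool [ 0.0837 -0.0011  0.0188]
```

```bash
python3 -m pendant '[0.04,0,0,-0.01,0,0.04,0,0,-0.03,0,0.04,0,0,-0.05,0,0.04,0,0,-0.05,0,0.05,0,0,-0.02,0]'
python3 - <<'E'
from h import *
go(.4646,.152,.18,163)
p,d,c=snap('wrist','wrist4.png')
def plane(r,g,z):
    v,u=np.where(d>0);P=pts(c,d,u,v)
    for _ in range(2): g,n,o,e=rim(p,d,c,g,r,z)
    rr=np.hypot(P[:,0]-g[0],P[:,1]-g[1]);k=(abs(rr-r+.002)<.003)&(abs(P[:,2]-z)<.007);Q=P[k]
    ang=(np.degrees(np.arctan2(Q[:,1]-g[1],Q[:,0]-g[0]))//15).astype(int)
    top=np.array([np.r_[Q[ang==a][:,:2].mean(0),np.median(np.sort(Q[ang==a][:,2])[-20:])] for a in np.unique(ang) if (ang==a).sum()>20])
    co=np.linalg.lstsq(np.c_[top[:,:2]-g[:2],np.ones(len(top))],top[:,2],rcond=None)[0]
    print(g.round(4),'z',co[2].round(4),'tilt',np.degrees(co[:2]).round(2),len(top))
plane(.05,np.array([.5848,-.1135]),.056);plane(.07,np.array([.5848,-.1135]),.048)
p2,d2,c2=snap('scene','scene4.png');p3,d3,c3=snap('side','side4.png')
cv2.imwrite('pics/m4.png',np.hstack([cv2.resize(p2[170:330,150:350,::-1],(400,320)),cv2.resize(p3[150:310,210:410,::-1],(400,320))]))
E
```

```text
time: 11.05
eef_pos: [0.5523, -0.1905, 0.2408]
eef_rot: [0.84, 0.542, -0.003, -0.007]
force: [0.0, -0.3, -1.1]
grip_width: 0.0498
t 11.05 tcp [ 0.5523 -0.1905  0.2408] yaw 65.6 tilt [-0.014  0.009 -1.   ] q7 -0.41 F [ 0.  -0.3 -1.1] w 0.0498
shift now [ 0.2757 -0.2202  0.065 ] spin -1.699 shift if spun first [0.184  0.3019 0.0608]
[ 0.5844 -0.1137] z 0.0563 tilt [-0.12 -0.05] 24
[ 0.5852 -0.1158] z 0.0484 tilt [-0.12  0.1 ] 24
```

View pics/m4.png

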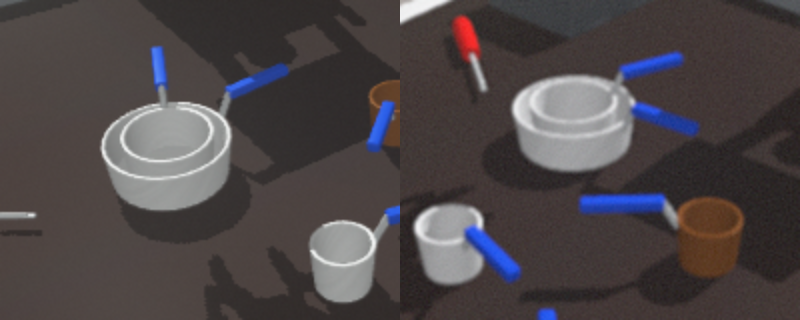

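View pics/wrist4.png

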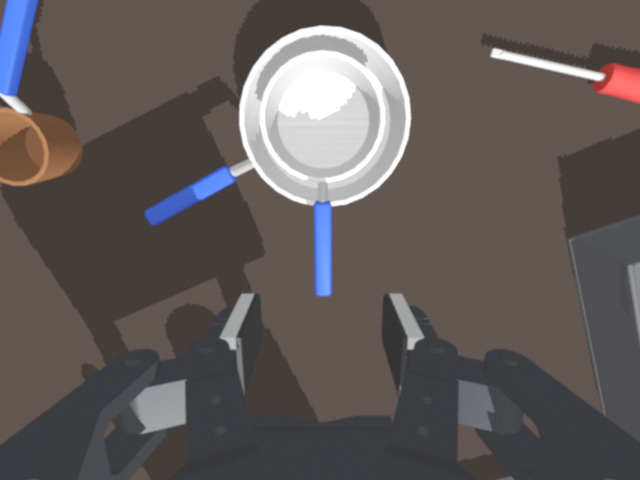

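The medium pan sits flat: rim z 0.0563, tilt about 0.1°, concentric within 2 mm. The large pan hasn't moved. Next is the aluminium small pan at scene (321,300). Turning the tool.

```bash
python3 -m pendant '[0.085,0,0,0,0.18,0.085,0,0,0,0.18,0.085,0,0,0,0.18,0.085,0,0,0,0.18,0.085,0,0,0,0.18,0.085,0,0,0,0.18,0.085,0,0,0,0.18,0.085,0,0,0,0.18]' 110
python3 -c "
from h import *
go(.4654,.1555,.23,-17)"
```

```text
time: 12.2
eef_pos: [0.5454, -0.19, 0.2275]
eef_rot: [0.985, -0.17, -0.018, -0.004]
force: [-1.2, -0.4, -0.7]
grip_width: 0.0851
t 12.2 tcp [ 0.5454 -0.19    0.2275] yaw -19.5 tilt [-0.034  0.015 -0.999] q7 -1.7 F [-1.2 -0.4 -0.7] w 0.0851
shift now [-0.1908 -0.2989  0.0053] spin -0.044 shift if spun first [-0.1775 -0.307  -0.0025]
```

```bash
python3 -m pendant '[0.085,-0.02,-0.035,0,-0.03,0.085,-0.025,-0.045,0,0,0.085,-0.025,-0.045,0,0,0.085,-0.025,-0.045,0,0,0.085,-0.025,-0.045,0,0,0.085,-0.025,-0.045,0,0,0.085,-0.015,-0.025,0,0,0.085,0,0,0,0]'
python3 -c "
from h import *
go(.4654,.1555,.23,-17)"
```

```text
time: 13.2
eef_pos: [0.4746, 0.1391, 0.2243]
eef_rot: [0.987, -0.156, -0.027, -0.002]
force: [0.7, -0.8, 0.3]
grip_width: 0.0852
t 13.2 tcp [0.4746 0.1391 0.2243] yaw -18.0 tilt [-0.052  0.013 -0.999] q7 -2.31 F [ 0.7 -0.8  0.3] w 0.0852
shift now [-0.0141 -0.0128 -0.005 ] spin -0.018 shift if spun first [-0.0136 -0.013  -0.0057]
```

Run:
```python
from h import *
p,d,c=snap('wrist','wrist5.png')
for ce,a,P,u,v in grips(p,c,d):
    if a<500: continue
    q=onplane(c,u,v,0.076); m=q.mean(0); e=np.linalg.svd(q-m,full_matrices=False)[2][0]; s=(q-m)@e
    print(ce.round(),a,m.round(4),(m+e*s.min())[:2].round(4),(m+e*s.max())[:2].round(4),'z',np.percentile(P[:,2],[10,50,90]).round(4),'ang',np.degrees(np.arctan2(e[1],e[0])).round(1))
print(rim(p,d,c,np.array([.5295,.137]),.032,.052))
```

```text
[308. 256.] 1607 [0.4516 0.1563 0.076 ] [0.4884 0.1459] [0.4123 0.1674] z [0.0741 0.0753 0.0762] ang 164.3
[478. 260.] 1301 [0.407  0.0312 0.076 ] [0.4366 0.0558] [0.3748 0.0043] z [0.0734 0.0752 0.0762] ang -140.2
[293. 386.] 1031 [0.3386 0.2087 0.076 ] [0.3629 0.1842] [0.3117 0.236 ] z [0.0722 0.0751 0.0761] ang 134.7
(array([0.52980537, 0.13432739]), np.int64(1550), array([0.0512, 0.0529]), np.float64(0.001344183250052701))
```

View pics/wrist5.png

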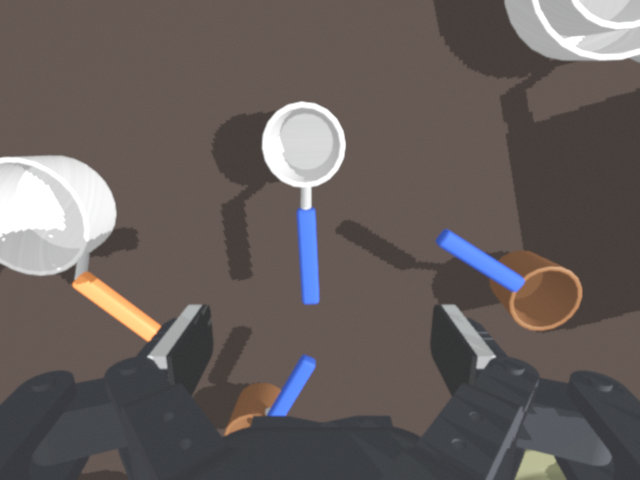

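The aluminium small pan is at (304,145) with its handle at (308,256). The brown look-alikes at (538,290) and (255,405) and the orange handle at (115,300) are clear of the jaws. I'll compute the shift to its grip.

```bash
python3 -m pendant '[0.07,-0.009,-0.015,0.02,-0.03,0.07,0,0,0.03,0,0.07,0,0,0.025,0,0.07,0,0,0,0]'
python3 -c "
from h import *
go(.4653,.1525,.071,-16)"
```

```text
time: 13.75
eef_pos: [0.4677, 0.1492, 0.1458]
eef_rot: [0.989, -0.146, -0.028, -0.0]
force: [0.5, -0.0, -0.2]
grip_width: 0.0699
t 13.75 tcp [0.4677 0.1492 0.1458] yaw -16.8 tilt [-0.054  0.009 -0.998] q7 -2.35 F [ 0.5 -0.  -0.2] w 0.0699
shift now [ 0.0008 -0.003   0.0748] spin -0.014 shift if spun first [-0.0032 -0.0025  0.0748]
```

```bash
python3 -m pendant '[0.07,0,-0.003,0.02,-0.01,0.07,0,0,0.025,0,0.07,0,0,0.018,0,0.07,0,0,0.008,0,0.07,0,0,0,0]'
python3 -c "
from h import *
go(.4653,.1525,.071,-16)"
```

```text
time: 14.38
eef_pos: [0.4689, 0.1482, 0.0763]
eef_rot: [0.989, -0.145, -0.025, -0.0]
force: [-0.1, 1.1, 0.8]
grip_width: 0.0701
t 14.38 tcp [0.4689 0.1482 0.0763] yaw -16.7 tilt [-0.05   0.007 -0.999] q7 -2.38 F [-0.1  1.1  0.8] w 0.0701
shift now [-0.0044 -0.0032  0.0055] spin -0.012 shift if spun first [-0.0046 -0.0032  0.0053]
```

```bash
python3 -m pendant '[0.07,-0.004,-0.003,0.005,-0.01,0.07,0,0,0,0,0.0,0,0,0,0,0.0,0,0,0,0,0.0,0,0,0,0,0.0,0,0,0,0,0.0,0,0,0,0]' 110
python3 -c "
from h import *
go(.4653,.1525,.071,-16)"
```

```text
time: 15.25
eef_pos: [0.4669, 0.1529, 0.0736]
eef_rot: [0.99, -0.14, -0.023, -0.001]
force: [-1.2, -0.4, 0.3]
grip_width: 0.0112
t 15.25 tcp [0.4669 0.1529 0.0736] yaw -16.1 tilt [-0.046  0.008 -0.999] q7 -2.39 F [-1.2 -0.4  0.3] w 0.0112
shift now [-0.0013  0.0008  0.0027] spin -0.001 shift if spun first [-0.0015  0.0008  0.0026]
```

```bash
python3 -m pendant '[0.0,0,0,-0.01,0,0.0,0,0,-0.025,0,0.0,0,0,-0.035,0,0.0,0,0,-0.035,0,0.0,0,0,-0.02,0,0.0,0,0,0,0]' 110
python3 - <<'E'
from h import *
go(.55,-.057,.19,-58)
held(.032,.067,.175)
p,d,c=snap('wrist','wrist6.png');p,d,c=snap('scene','scene6.png')
cv2.imwrite('pics/m6.png',cv2.resize(np.hstack([cv2.imread('pics/scene6.png'),cv2.imread('pics/wrist6.png')]),(800,300)))
E
```

```text
time: 16.0
eef_pos: [0.4719, 0.1511, 0.2037]
eef_rot: [0.99, -0.14, -0.024, -0.0]
force: [-0.9, 0.7, -1.6]
grip_width: 0.0119
t 16.0 tcp [0.4719 0.1511 0.2037] yaw -16.1 tilt [-0.048  0.008 -0.999] q7 -2.32 F [-0.9  0.7 -1.6] w 0.0119
shift now [0.1332 0.1783 0.0084] spin 0.732 shift if spun first [0.2179 0.044  0.0137]
held axis world [0.5345 0.1326] [np.int64(6724), array([0.181 , 0.1827]), np.float64(0.001413368295308051)] rim z 0.1828 tilt deg [-0.61  0.02] in tool [0.0662 0.0003 0.0178]
```

View pics/m6.png

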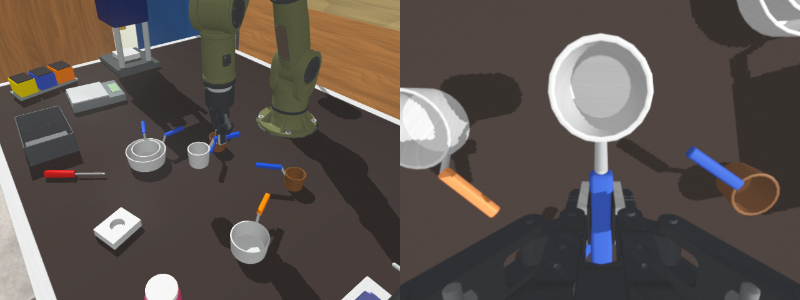

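The small pan is held level, and the brown and orange pans are untouched. I'll translate first and then spin, because spinning here would push joint 7 close to its limit.

```bash
python3 -m pendant '[0.0,0.008,0.012,0,0,0.0,0.018,0.024,-0.002,0,0.0,0.022,0.030,-0.002,0,0.0,0.022,0.030,-0.002,0,0.0,0.022,0.030,-0.002,0,0.0,0.018,0.024,-0.002,0,0.0,0.01,0.014,0,0,0.0,0,0,0,0]'
python3 -c "
from h import *
go(.5494,-.0574,.19,-58)"
```

```text
time: 17.15
eef_pos: [0.5399, -0.0532, 0.1986]
eef_rot: [0.99, -0.14, -0.033, 0.003]
force: [0.2, 0.4, -1.4]
grip_width: 0.0111
t 17.15 tcp [ 0.5399 -0.0532  0.1986] yaw -16.2 tilt [-0.067  0.004 -0.998] q7 -1.92 F [ 0.2  0.4 -1.4] w 0.0111
shift now [0.0108 0.0013 0.0079] spin 0.73 shift if spun first [ 0.0086 -0.0058  0.0086]
```

```bash
python3 -m pendant '[0.0,0,0,-0.001,0.09,0.0,0,0,-0.001,0.1,0.0,0,0,-0.001,0.1,0.0,0,0,-0.001,0.1,0.0,0,0,-0.001,0.1,0.0,0,0,-0.001,0.1,0.0,0,0,-0.001,0.1,0.0,0,0,0,0.04]'
python3 - <<'E'
from h import *
go(.5494,-.0574,.19,-58)
held(.032,.067,.178)
E
```

```text
time: 18.15
eef_pos: [0.5358, -0.0394, 0.2034]
eef_rot: [0.872, -0.488, -0.035, 0.013]
force: [-0.5, -0.4, -0.7]
grip_width: 0.0114
t 18.15 tcp [ 0.5358 -0.0394  0.2034] yaw -58.5 tilt [-0.074  0.011 -0.997] q7 -2.57 F [-0.5 -0.4 -0.7] w 0.0114
shift now [ 0.0231 -0.0029  0.0122] spin -0.009 shift if spun first [ 0.0225 -0.002   0.0134]
held axis world [ 0.569 -0.096] [np.int64(6745), array([0.1806, 0.1833]), np.float64(0.0014159600857842748)] rim z 0.1825 tilt deg [-3.14 -0.81] in tool [0.0666 0.0003 0.0179]
```

```bash
python3 -m pendant '[0.0,0.012,-0.003,0.0,0,0.0,0.012,-0.004,0.01,0,0.0,0.001,-0.001,0.02,0,0.0,0.001,-0.001,0.02,0,0.0,0,0,0.006,0,0.0,0,0,0,0]'
python3 - <<'E'
from h import *
go(.5494,-.0574,.19,-58)
z=arm.sense()['eef_pos'][2]
held(.032,.067,z-.021)
E
```

```text
time: 18.95
eef_pos: [0.5552, -0.057, 0.1413]
eef_rot: [0.873, -0.486, -0.036, 0.013]
force: [-0.6, 0.7, 0.1]
grip_width: 0.0112
t 18.95 tcp [ 0.5552 -0.057   0.1413] yaw -58.3 tilt [-0.075  0.012 -0.997] q7 -2.54 F [-0.6  0.7  0.1] w 0.0112
shift now [-0.0051  0.008  -0.0481] spin -0.005 shift if spun first [-0.0027  0.0052 -0.0487]
held axis world [ 0.5887 -0.1134] [np.int64(6712), array([0.1183, 0.1211]), np.float64(0.0014042637737736263)] rim z 0.1203 tilt deg [-3.38 -0.44] in tool [0.0666 0.0002 0.0178]
```

```bash
python3 -m pendant '[0.0,0.001,-0.001,0.012,0,0.0,0,-0.001,0.015,0,0.0,0.001,0,0.013,0,0.0,0,0,0.005,0,0.0,0,0,0,0]'
python3 - <<'E'
from h import *
go(.5520,-.0574,.08,-58)
z=arm.sense()['eef_pos'][2]
held(.032,.067,z-.021)
p,d,c=snap('wrist','wrist7.png')
E
```

```text
time: 19.62
eef_pos: [0.5553, -0.0571, 0.094]
eef_rot: [0.873, -0.486, -0.035, 0.013]
force: [-0.3, -0.1, -1.1]
grip_width: 0.0115
t 19.62 tcp [ 0.5553 -0.0571  0.094 ] yaw -58.2 tilt [-0.073  0.012 -0.997] q7 -2.55 F [-0.3 -0.1 -1.1] w 0.0115
shift now [-0.0008  0.0022  0.0142] spin -0.004 shift if spun first [-0.0015  0.0029  0.014 ]
held axis world [ 0.5888 -0.1135] [np.int64(6705), array([0.0712, 0.0738]), np.float64(0.0014123543389027704)] rim z 0.0731 tilt deg [-3.17 -0.73] in tool [0.0666 0.0002 0.0178]
```

View pics/wrist7.png

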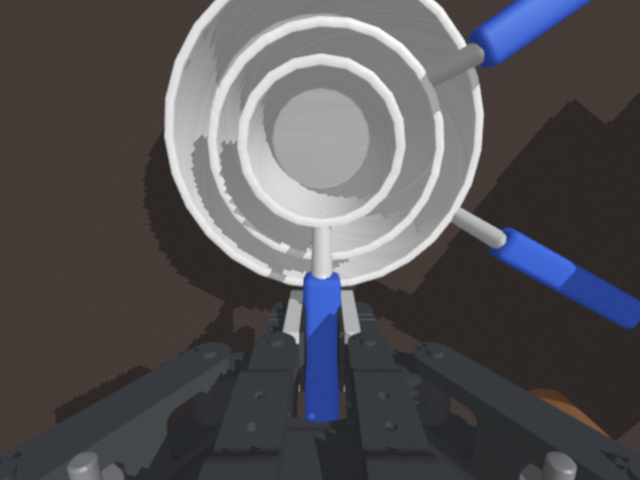

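The small pan is centred over the medium one at about (321,140). The other two handles, near (570,275) and (530,30), are clear of the jaws. Lowering gently.

```bash
python3 -m pendant '[0.0,0,0,0.005,0,0.0,0,0,0.004,0,0.0,0,0,0,0]';python3 -m pendant '[0.0,0,0,0.002,0,0.0,0,0,0,0]'; python3 -m pendant '[0.0,0,0,0.002,0,0.0,0,0,0,0]'
python3 - <<'E'
from h import *
go(.5520,-.0574,.08,-58)
z=arm.sense()['eef_pos'][2]
held(.032,.067,z-.021)
E
```

```text
time: 20.1
eef_pos: [0.5555, -0.0571, 0.0858]
eef_rot: [0.873, -0.486, -0.034, 0.012]
force: [-0.4, 0.2, -1.1]
grip_width: 0.0115
time: 20.35
eef_pos: [0.5554, -0.0571, 0.0839]
eef_rot: [0.873, -0.486, -0.033, 0.012]
force: [-0.1, -0.7, -1.8]
grip_width: 0.0115
time: 20.6
eef_pos: [0.5553, -0.0568, 0.0824]
eef_rot: [0.873, -0.486, -0.033, 0.012]
force: [-1.2, -0.4, 1.7]
grip_width: 0.0112
t 20.6 tcp [ 0.5553 -0.0568  0.0824] yaw -58.2 tilt [-0.07   0.011 -0.997] q7 -2.55 F [-1.2 -0.4  1.7] w 0.0112
shift now [-0.0011  0.003   0.0026] spin -0.004 shift if spun first [-0.0012  0.0032  0.0024]
held axis world [ 0.5892 -0.1134] [np.int64(7243), array([0.0601, 0.0628]), np.float64(0.002250932840566159)] rim z 0.0622 tilt deg [-2.6  -0.82] in tool [0.0669 0.0001 0.0171]
```

Contact shows about 3 N upward. One more small press at low grip, then release.

```bash
python3 -m pendant '[0.0,0,0,0.002,0,0.0,0,0,0,0]' 40;  python3 -m pendant '[0.0,0,0,0.001,0,0.0,0,0,0,0]' 20
python3 - <<'E'
from h import *
go(.5520,-.0574,.08,-58)
held(.032,.067,.061)
E
python3 -m pendant '[0.014,0,0,0,0,0.016,0,0,0,0,0.022,0,0,0,0,0.032,0,0,0,0,0.036,0,0,0,0]'
python3 - <<'E'
from h import *
go(.5520,-.0574,.08,-58)
held(.032,.067,.061)
E
```

```text
time: 20.9
eef_pos: [0.555, -0.0563, 0.0819]
eef_rot: [0.873, -0.486, -0.033, 0.012]
force: [0.8, -2.4, 1.9]
grip_width: 0.0114
time: 21.15
eef_pos: [0.5551, -0.0565, 0.0821]
eef_rot: [0.873, -0.486, -0.033, 0.012]
force: [-0.6, -0.8, 2.5]
grip_width: 0.0111
t 21.15 tcp [ 0.5551 -0.0565  0.0821] yaw -58.2 tilt [-0.068  0.012 -0.998] q7 -2.55 F [-0.6 -0.8  2.5] w 0.0111
shift now [-0.0008  0.003   0.0023] spin -0.004 shift if spun first [-0.0009  0.0031  0.0021]
held axis world [ 0.5891 -0.1132] [np.int64(7346), array([0.0601, 0.0627]), np.float64(0.002362781957414454)] rim z 0.0622 tilt deg [-2.44 -0.87] in tool [0.0669 0.0001 0.0169]
time: 21.82
eef_pos: [0.5552, -0.0564, 0.0813]
eef_rot: [0.873, -0.486, -0.033, 0.012]
force: [0.7, -0.3, -0.6]
grip_width: 0.0361
t 21.82 tcp [ 0.5552 -0.0564  0.0813] yaw -58.2 tilt [-0.069  0.012 -0.998] q7 -2.55 F [ 0.7 -0.3 -0.6] w 0.0361
shift now [-0.0007  0.0031  0.0015] spin -0.004 shift if spun first [-0.0008  0.0032  0.0013]
held axis world [ 0.5888 -0.1142] [np.int64(9517), array([0.0587, 0.0606]), np.float64(0.005427771763494552)] rim z 0.0611 tilt deg [-0.47  0.69] in tool [0.0677 0.0009 0.0172]
```

```bash
python3 -m pendant '[0.036,0,0,-0.008,0,0.036,0,0,-0.02,0,0.036,0,0,-0.04,0,0.036,0,0,-0.05,0,0.036,-0.03,0,-0.03,0,0.036,-0.03,0,0,0]'
python3 - <<'E'
from h import *
go(.5520,-.0574,.08,-58)
W=snap('wrist','wrist8.png');S=snap('scene','scene8.png');D=snap('side','side8.png')
for nm,(p,d,c) in dict(wrist=W,scene=S,side=D).items():
  for r,z in ((.07,.048),(.05,.056),(.032,.06)):
    g=np.array([.585,-.1135])
    v,u=np.where(d>0);P=pts(c,d,u,v)
    try:
      for _ in range(2): g,n,o,e=rim(p,d,c,g,r,z,win=.006)
      rr=np.hypot(P[:,0]-g[0],P[:,1]-g[1]);k=(abs(rr-r+.002)<.003)&(abs(P[:,2]-z)<.006);Q=P[k]
      ang=(np.degrees(np.arctan2(Q[:,1]-g[1],Q[:,0]-g[0]))//15).astype(int)
      top=np.array([np.r_[Q[ang==a][:,:2].mean(0),np.median(np.sort(Q[ang==a][:,2])[-20:])] for a in np.unique(ang) if (ang==a).sum()>5])
      co=np.linalg.lstsq(np.c_[top[:,:2]-g[:2],np.ones(len(top))],top[:,2],rcond=None)[0]
      print(nm,r,g.round(4),'z',co[2].round(4),'tilt',np.degrees(co[:2]).round(2),len(top))
    except Exception as ex: print(nm,r,ex)
  for ce,a,P,u,v in grips(p,c,d):
    m=np.median(P,0)
    if np.hypot(*(m[:2]-[.585,-.1135]))<.15: print(nm,'grip',ce.round(),m.round(4),'bearing',(np.degrees(np.arctan2(m[1]+.1135,m[0]-.585))%360).round(1))
cv2.imwrite('pics/m8.png',np.hstack([cv2.resize(S[0][170:330,150:350,::-1],(400,320)),cv2.resize(D[0][150:310,210:410,::-1],(400,320))]))
E
```

```text
time: 22.62
eef_pos: [0.5344, -0.0083, 0.2388]
eef_rot: [0.872, -0.488, -0.032, 0.011]
force: [0.0, 0.4, -0.8]
grip_width: 0.0361
t 22.62 tcp [ 0.5344 -0.0083  0.2388] yaw -58.5 tilt [-0.067  0.012 -0.998] q7 -2.63 F [ 0.   0.4 -0.8] w 0.0361
shift now [0.0581 0.0026 0.1567] spin -0.008 shift if spun first [0.0509 0.0111 0.1588]
wrist 0.07 [ 0.5856 -0.1162] z 0.0483 tilt [-0.07  0.17] 18
wrist 0.05 [ 0.5843 -0.1135] z 0.0562 tilt [-0.1   0.08] 21
wrist 0.032 [ 0.5867 -0.1137] z 0.0602 tilt [-0.    0.12] 24
wrist grip [412.   3.] [ 0.5537 -0.1707  0.0783] bearing 241.3
wrist grip [468. 140.] [ 0.4635 -0.1222  0.0752] bearing 184.1
wrist grip [320. 176.] [ 0.5466 -0.0423  0.0833] bearing 118.3
scene 0.07 [ 0.586 -0.114] z 0.0471 tilt [-0.05 -0.03] 22
scene 0.05 [ 0.5854 -0.1119] z 0.055 tilt [0.37 0.27] 21
scene 0.032 [ 0.5879 -0.1123] z 0.0586 tilt [ 0.35 -0.51] 19
scene grip [229. 203.] [ 0.5463 -0.2021  0.0804] bearing 246.4
scene grip [278. 210.] [ 0.4653 -0.1189  0.0748] bearing 182.6
scene grip [266. 238.] [ 0.5476 -0.0346  0.0833] bearing 115.3
side 0.07 [ 0.584  -0.1126] z 0.0456 tilt [ 0.34 -0.04] 21
side 0.05 [ 0.583  -0.1108] z 0.0541 tilt [0.16 0.3 ] 18
side 0.032 [ 0.5857 -0.1108] z 0.0577 tilt [0.98 2.61] 10
side grip [336. 182.] [ 0.5409 -0.2049  0.0764] bearing 244.2
side grip [287. 209.] [ 0.5402 -0.0308  0.0825] bearing 118.4
side grip [342. 209.] [ 0.4617 -0.1166  0.0726] bearing 181.4
```

View pics/m8.png

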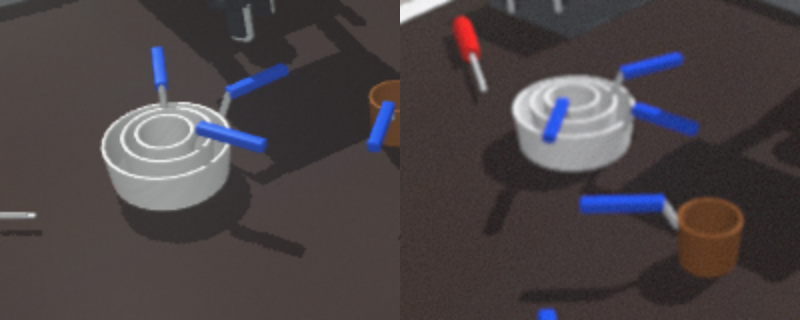

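View pics/wrist8.png

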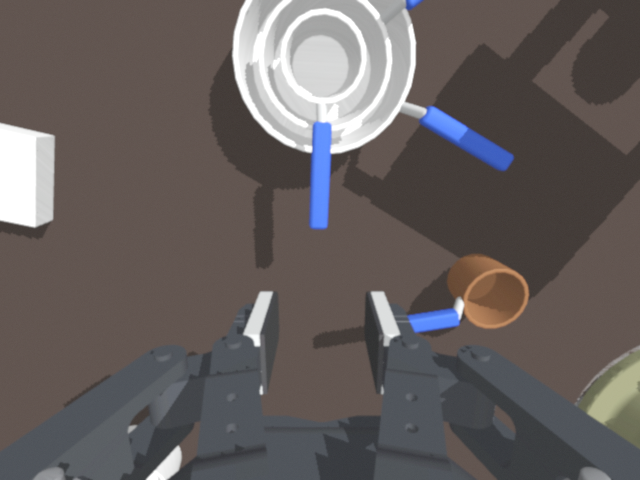

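The nest is concentric and level: rims at 48, 56 and 60 mm, tilts about 0.1–0.2° in the wrist view. The handles sit at about 182°, 245° and 120°. The gripper is clear at z 0.24, so I'm handing in.

```bash
python3 -m pendant '[0.036,0,0,0,0,0.036,0,0,0,0]'; python3 -c "
from h import *
print(arm.hand_in())"
```

```text
time: 23.02
eef_pos: [0.5334, -0.0092, 0.2367]
eef_rot: [0.873, -0.487, -0.034, 0.013]
force: [-0.2, -0.6, -0.2]
grip_width: 0.0358
the job is handed in; nothing more can be done
None
```

The three blue-handled pans are nested and the job is handed in at about 23 s. I set the medium pan down inside the large one first, then the small aluminium pan inside the medium one. I lowered each until it just touched (2–4 N at the wrist) and then released it.

**Last checks, wrist camera:**

| Check | Large | Medium | Small |
|---|---|---|---|
| Rim height (mm) | 48.3 | 56.2 | 60.2 |
| Expected rim height (mm) | 48 | 56 | 60 |
| Tilt | ≤ 0.2° | ≤ 0.2° | ≤ 0.2° |

- **Fan:** the handles point at about 182° (large), 245° (medium) and 118° (small), so they are at least 60° apart.
- **Left alone:** the large pan stayed within about 1 mm of where it stood. I did not touch the orange-handled pan or the brown look-alikes.

**Where the checks disagreed:**
- The cameras differed by 2–5 mm in position, which is well inside the fit clearances.
- The side view gave about 2.8° of tilt for the small pan, but only from part of its rim. The wrist view fitted the whole rim and the scene view most of it; they read about 0.1° and 0.6°.
- The tool had drifted to about 4° of tilt by the second placing, so the small pan was tilted about 2.5° when I let go. Its raised edge settled by about 1 mm.

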